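Turn the lens module over for marking

ROBOT

A 7-joint arm with a two-finger parallel gripper is mounted at the origin on the work surface. World frame = base frame: x ahead of the robot, y to its left, z up, the work surface at z = 0. Lengths are in m, angles in rad, forces in N, time in s.
With the tool pointing down it reaches from about 0.4 to 0.85 m from the base axis. Payload 4.5 kg.
Tool frame: the origin (TCP) lies at the very end of the fingers, on their centre line; the grasp point (between the pads) lies 19 mm behind it; z points along the fingers, y is the line along which they close (so a half turn about z gives the same grasp; the last joint's range is limited). The gripper opens to 85 mm and grips with 20 to 120 N. Pads are 22 mm wide; open, the fingers measure 114 mm over their backs; the gripper's body (76 mm by 85 mm) begins 54 mm behind the grasp point. The pads swing forward as they close: fully open they stand 13 mm farther back than shut.
Start: joints at [-1.075, 0.689, -0.195, 1.565, 0.157, 0.902, -0.215], TCP at [0.278, 0.56, 0.231] pointing down, gripper open.
Joint ranges: [-3.01, 3.01], [-0.46, 2.08], [-1.47, 1.51], [0.13, 2.56], [-1, 4.14], [0.04, 2.09], [-2.66, 2.66]. Speed limits (rad/s): [2.57, 2.57, 3.14, 3.14, 3.14, 3.14, 3.14].

INTERFACE

Orientations are given as [roll, pitch, yaw] about the fixed x, y, z axes, in that order (R = Rz(yaw) Ry(pitch) Rx(roll)).
In Python, from rig import ctrl, vision gives the robot as it stands. The module is installed in compiled form; this text tells all that it offers.
- The arm moves only by the shell command python3 -m handwheel 'ROWS' [FORCE]. ROWS is JSON, a list of rows, each a list of 3 entries, a list of its own where there are three numbers: the gripper command: -1 is shut, 1 is fully open, values between are in proportion, then the shift along the tool's x, y, z in cm, then the turn about the tool's z in degrees. In form: [[claw, [x, y, z], spin], ...]. A call has 1 to 12 rows; each row shifts and turns the commanded pose from where the row before left it, along the tool's axes as they then stand; what a row does not reach is not made up. A row lasts 1/10 s, in which the tool goes at most 50 mm and 8.59 degrees, less where a joint would pass 70% of its speed; a pose out of reach is approached as far as the arm can. A call with a gripper value outside its range is refused whole. The fingers move at their own pace and stop on an object; FORCE is the grip in N (left out, the last holds). Time passes only in rows, so rows that do not move let the fingers close. It gives the time, the measured TCP pose, the force, the opening and the grip force at its end, in the units of the state.
- ctrl.state(): the state, without advancing time (a new reading comes with each control period).
- vision.capture(name): name is "side" or "top"; returns a dict with "img" (480x640x3 uint8, blue, green, red), "range_z" (480x640 float32, m along the optical axis (not along the pixel's ray), 0 where there is no reading), "fx", "fy", "cx", "cy" (pixels), "k1" (the pictures are not rectified: a ray, as slopes to the right and down, at radius r is drawn at 1 + k1 r^2 times it, then the intrinsics apply), "eye" and "attitude" of the camera in the world. Camera axes: x right, y up, looking along -z (the intrinsics and any distortion apply to the point x, -y, -z); pixel columns grow to the right and rows downward; lengths in m; the calibration is good to about 2 mm. A picture is of the moment at which its call begins.
- ctrl.job_done(): hands the job in; it is judged then, once.
The state is a dict: "clock": time; "joint_positions": joint angles; "dq": joint speeds; "joint_efforts": joint torques, N m; "tool_pos": TCP position; "orientation": TCP orientation; "force": force on the tool from outside, world axes, zero at the start; "moment": the same for the moment, N m; "width": finger opening in m; "finger_force": force on a finger pad.
Only numpy, scipy, OpenCV 4.12 (cv2) and the standard library are available. Lean on these libraries where they do the work, as an engineer would, in place of code of your own. Each camera call takes 0.05 s, during which the arm holds its last target. There are 200 camera calls.

TASK

Take the module with the round lens window out of its tight foam cutout by its handle, letting the handle edge come up first, and turn it over onto the bare drilled marking plate so that it lies flat, window down, in the middle of the plate. Lay it over under control, do not let it topple or drop, and leave the other module in its foam.

Things in the scene. Friction and masses are not known exactly. Their poses are not given: they have to be found in the camera images.
- lens_module: Flat grey housing 80 x 84 x 32 mm (its x, y, z), 0.3 kg, round lens window 52 mm wide flush in its top (+z), bare metal underside. Origin at the housing's centre; handle on its -x edge at mid-height. It starts window up in a fixed dark foam block 30 mm high: cutout floor 12 mm over the table, 2 mm clear all round, and a recess 72 mm wide at the handle, same floor, reaching 42 mm past the bar.
- lens_module_grip (a point): Middle of the handle's bar: round steel sleeve, 12 mm thick, 44 mm long between two lugs, along the module's y, 80 mm from its centre (40 from its edge), 28 mm over the table. It spins freely: lifted by it, the module tilts, then hangs, far end 120 mm below the bar. Set on that end, it turns over as the bar is led down in an arc about the resting edge, towards the side its window faces.
- plate_mid (a point): Centre of the top face of the marking plate: a fixed bare aluminium plate 150 x 150 mm, 12 mm high over the table, with a grid of small dark dots. The plate and the two foam blocks change places from start to start.
- slit_module: The other module, to be left alone: same housing, handle, origin and axes as the lens module, but with a long rectangular window in its top face; it lies in a foam block of its own, like the first.
Things that resemble listed ones, but are neither listed nor needed, are in the scene too. What is shaped like the lens_module but orange or pink is not meant.

How it is judged:
On the way:
1. the lens module is tilted up by its handle edge, at least 25 degrees, while its far edge is still down in the cutout (angle between lens_module's own z axis and vertical between 0.44 and 1.6 rad and height (world z) of lens_module below 0.06 m and distance of lens_module from where it was at the start of the episode below 0.07 m), for 0.1 s.
At the end, for the whole second after the job is handed in: The lens module lies at rest on the marking plate, window down, flat within 10 degrees, its centre within 25 mm of the plate's centre (any heading), and the other module lies within 15 mm of its place in its foam, flat within 10 degrees (angle between lens_module's own z axis and vertical above 2.967 rad and horizontal distance between lens_module and plate_mid below 0.025 m and z of lens_module in the frame of plate_mid between 0.012 and 0.02 m and linear speed of lens_module below 0.02 m/s and distance of slit_module from where it was at the start of the episode below 0.015 m and angle between slit_module's own z axis and vertical below 0.17 rad); the robot touches nothing.
It fails at once if the lens module is let topple or drop (turning faster than 8 rad/s when past upright, or moving faster than 1 m/s) ((angular speed of lens_module above 8 rad/s and angle between lens_module's own z axis and vertical above 1.8 rad) or linear speed of lens_module above 1 m/s).
It fails at once if the other module is lifted or shifted by more than 20 mm (distance of slit_module from where it was at the start of the episode above 0.02 m).
It also fails if it takes over 54 s, if anything falls off the work surface, if the arm or the gripper's body presses on something with over 40 N, if the wrist force passes 120 N, or if a joint passes its speed limit or range.

## Working session

There is one attempt and no reset: what is moved stays moved. The work goes in short steps, Python scripts to look and compute and a shell command to move; the robot and the scene stay as the last step left them, time stands still between calls to the robot, and variables do not carry over. Pictures are saved under pics/ and viewed, at most 10 in all, crops included, and the job is handed in when it is done.

```bash
mkdir -p pics; cat > h.py <<'E'
import numpy as np, cv2
from rig import ctrl, vision
from scipy.spatial.transform import Rotation as R
def rot(a):
    a=np.array(a,float)
    if a.shape==(3,3): return a
    if a.size==3: return R.from_euler('xyz',a).as_matrix()
    raise Exception(a)
def cast(c,u,v,z=None):
    x=(np.atleast_1d(u)-c['cx'])/c['fx']; y=(np.atleast_1d(v)-c['cy'])/c['fy']
    x0,y0=x.copy(),y.copy()
    for _ in range(10):
        s=1+c['k1']*(x0**2+y0**2); x0,y0=x/s,y/s
    d=np.stack([x0,-y0,-np.ones_like(x0)],-1)
    w=d@rot(c['attitude']).T; e=np.array(c['eye'])
    if z is not None: return e+w*((z-e[2])/w[:,2])[:,None]
    r=c['range_z'][np.int32(np.atleast_1d(v)),np.int32(np.atleast_1d(u))]
    return e+w*r[:,None]
E
python3 - <<'E'
from h import *
for n in("top","side"):
    c=vision.capture(n); cv2.imwrite(f'pics/{n}0.png',c['img']); print(n,{k:v for k,v in c.items() if k not in('img','range_z')})
s=ctrl.state(); print(s)
E
```

```text
top {'fx': 476.7660735782098, 'fy': 476.7660735782098, 'cx': 318.73103564799953, 'cy': 239.55140408967932, 'k1': -0.033641799730727305, 'eye': array([0.28899664, 0.090803  , 1.06679654]), 'attitude': array([ 1.56157503e-01,  1.19480541e-04, -1.59208942e+00])}
side {'fx': 539.0791336939086, 'fy': 539.0791336939086, 'cx': 316.128378284114, 'cy': 246.00590761732354, 'k1': -0.09446142996152175, 'eye': array([ 0.40977645, -0.79869644,  0.62330838]), 'attitude': array([ 1.00798255,  0.02521886, -0.08537707])}
{'clock': 0.1, 'joint_positions': array([-1.07519255,  0.68989703, -0.19453775,  1.56625142,  0.15730601,
        0.90250033, -0.21509427]), 'dq': array([ 6.75344550e-04, -3.58522828e-04, -7.91053387e-05, -2.43910160e-03,
       -1.63982251e-03, -1.06686082e-03, -1.45043364e-04]), 'joint_efforts': array([-3.31535419e-03, -5.40609348e+01, -1.27142642e+00, -1.58986294e+01,
        9.37277247e-03,  4.41207667e-03,  1.06238232e-07]), 'tool_pos': array([0.27824833, 0.55898853, 0.23056358]), 'orientation': array([-3.13993332e+00,  1.15911904e-04,  2.67988978e+00]), 'force': array([ 0.4051752, -0.2740115, -0.1342287]), 'moment': array([ 0.01342661, -0.0304057 ,  0.00954898]), 'finger_force': 0.0, 'width': 0.08487784485502244}
```

View pics/top0.png

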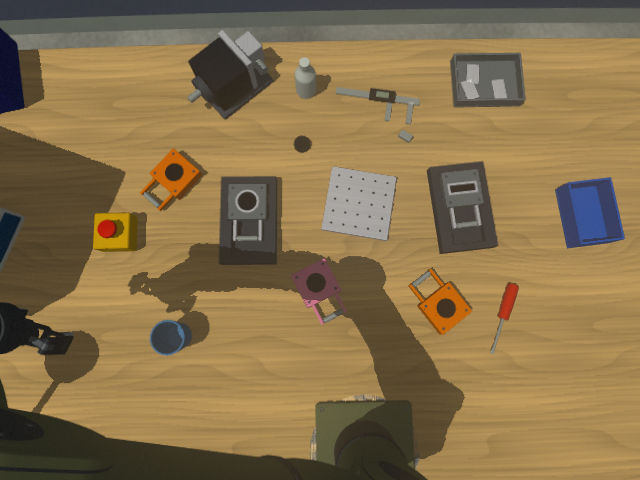

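View pics/side0.png

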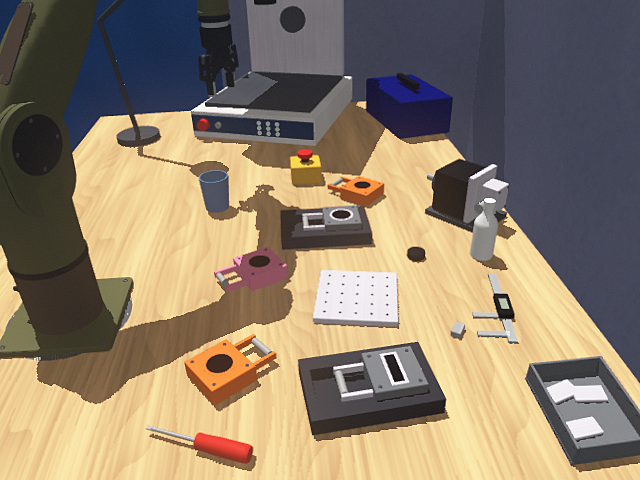

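The top view shows the lens module at (247,201) with its bar at (248,238), the plate at (360,204) and the slit module at (463,188). Next I'll measure them.

```bash
python3 - <<'E'
from h import *
c=vision.capture("top"); im=c['img']; g=cv2.cvtColor(im,cv2.COLOR_BGR2GRAY)
def rect(x0,y0,x1,y1,lo,hi,z,name,amin=100):
    m=cv2.inRange(g[y0:y1,x0:x1],lo,hi); m=cv2.morphologyEx(m,cv2.MORPH_CLOSE,np.ones((3,3)))
    cs,_=cv2.findContours(m,cv2.RETR_EXTERNAL,cv2.CHAIN_APPROX_NONE)
    for k in cs:
        if cv2.contourArea(k)<amin: continue
        k=k+np.array([x0,y0]); P=cast(c,k[:,0,0].astype(float),k[:,0,1].astype(float),z)[:,:2]
        r=cv2.minAreaRect((P*1000).astype(np.float32)); print(name,np.round(r[0]),np.round(r[1]),round(r[2],1), k.reshape(-1,2).mean(0).round())
print(g[201,232],g[201,225],g[225:250,248],g[245,240], g[232,228:268])
rect(318,160,402,245,135,255,.012,'plate',800)
rect(223,182,275,221,70,255,.044,'lens top')
rect(223,215,275,250,110,255,.034,'bar',20)
rect(223,182,275,221,0,45,.044,'window')
rect(212,170,290,270,0,75,.03,'foam',800)
for n,u,v in(('plate',360,209),('mod',232,201),('bar',248,238),('foam',228,255)): print(n,cast(c,u,v).round(3))
cv2.imwrite('pics/c1.png',cv2.resize(im[165:275,205:410],None,fx=3.9,fy=3.9,interpolation=cv2.INTER_CUBIC))
E
```

```text
100 67 [ 66  66  67  67  68  67  67  67  67  67  65 114 131 144 124  92  69  68
  67  67  66  65  67  68  67] 67 [ 67  67  67  53  46 144 167 151 101  55  47  47  51  61  67  67  66  67
  67  68  67  67  66  68  67  66  68  67  66  66 105 155 168 117  63  52
  64  67  68  67]
plate [541.  -8.] [191. 196.] 88.8 [359. 206.]
lens top [539. 238.] [109.  86.] 89.6 [255. 199.]
bar [476. 245.] [63. 45.] 88.8 [247. 232.]
foam [494. 236.] [170. 208.] 88.7 [250. 228.]
plate [[ 0.523 -0.007  0.014]]
mod [[0.541 0.277 0.041]]
bar [[0.458 0.243 0.035]]
foam [[0.422 0.287 0.03 ]]
```

View pics/c1.png

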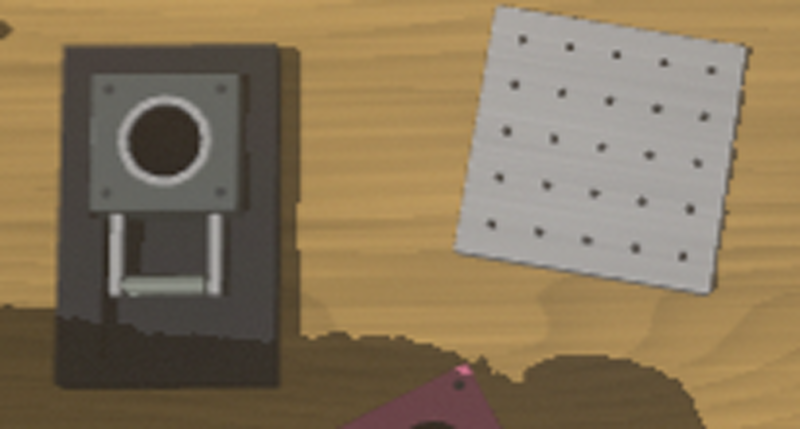

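The crop shows plate corners near (497,6), (748,45), (712,294) and (454,250). Housing corners are (92,72) to (240,212), and the bar runs along row 286 from 122 to 208.

```bash
python3 - <<'E'
from h import *
c=vision.capture("top")
def f(pts,z):
    p=np.array(pts,float); return cast(c,205+(p[:,0]+.5)/3.9-.5,165+(p[:,1]+.5)/3.9-.5,z)[:,:2]
P=f([(497,6),(748,45),(712,294),(454,250)],.012); print('plate',P.mean(0),np.linalg.norm(P-np.roll(P,1,0),axis=1), P)
d=f([(603,148)],.012);print('mid dot',d)
M=f([(91,73),(241,73),(240,212),(90,212)],.044);print('mod',M.mean(0),np.linalg.norm(M-np.roll(M,1,0),axis=1))
w=f([(165,140)],.044);print('win',w)
B=f([(122,286),(208,286),(168,286)],.034);print('bar',B)
a=B[2]-w[0];print(np.linalg.norm(a),np.degrees(np.arctan2(-a[1],-a[0])))
s=ctrl.state();Rt=rot(s['orientation']);print(Rt.round(3))
t=np.array([*B[2],.15]);print('tool delta',(Rt.T@(t-s['tool_pos'])*100).round(2))
E
```

```text
plate [ 0.53836059 -0.00620623] [0.14823427 0.14924877 0.15007463 0.15042993] [[ 0.6249931   0.05313783]
 [ 0.59820342 -0.09368693]
 [ 0.45071246 -0.06595951]
 [ 0.47953337  0.0816837 ]]
mid dot [[ 0.5379541  -0.00628965]]
mod [0.5391495 0.2434693] [0.08056558 0.08535377 0.08047913 0.08430595]
win [[0.54034626 0.24372321]]
bar [[0.45897578 0.26925298]
 [0.45794063 0.22076765]
 [0.45842185 0.2433104 ]]
0.08192544640175017 0.28870458284910505
[[-0.895  0.446 -0.   ]
 [ 0.446  0.895 -0.001]
 [-0.    -0.001 -1.   ]]
tool delta [-30.19 -20.25   8.1 ]
```

```bash
python3 -m handwheel '[[-0.06,[-3.8,-2.5,1],0],[-0.06,[-3.8,-2.5,1],0],[-0.06,[-3.8,-2.5,1],0],[-0.06,[-3.8,-2.5,1],0],[-0.06,[-3.8,-2.5,1],0],[-0.06,[-3.8,-2.5,1],0],[-0.06,[-3.8,-2.5,1],0],[-0.06,[-3.6,-2.7,1],0]]'
python3 -m handwheel '[[-0.06,[0,0,0],8],[-0.06,[0,0,0],8],[-0.06,[0,0,0],8],[-0.06,[0,0,0],8],[-0.06,[0,0,0],8],[-0.06,[0,0,0],8],[-0.06,[0,0,0],8],[-0.06,[0,0,0],7.5],[-0.06,[0,0,0],0],[-0.06,[0,0,0],0]]'
```

```text
clock: 1.0
tool_pos: [0.46, 0.2427, 0.151]
orientation: [3.141, 0.0, 2.68]
force: [0.1, 0.4, -0.3]
width: 0.0404
finger_force: 0.0
clock: 2.0
tool_pos: [0.4588, 0.2443, 0.1512]
orientation: [3.142, 0.0, 1.575]
force: [0.8, 0.4, -0.0]
width: 0.0403
finger_force: 0.0
```

```bash
python3 - <<'E'
from h import *
c=vision.capture("side"); cv2.imwrite('pics/s1.png',cv2.resize(c['img'][120:270,240:440],None,fx=4,fy=4,interpolation=cv2.INTER_CUBIC))
E
```

```text
(no output)
```

View pics/s1.png

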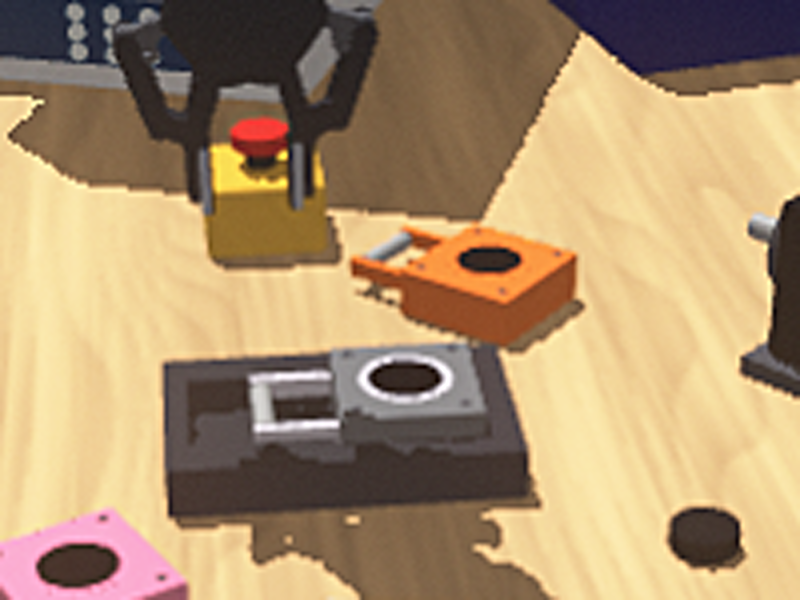

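The side crop shows the open fingers above, with tips near (205,205) and (297,205), and the bar at (262,405) in its recess. I'll cross-check the bar's position from this view.

```bash
python3 - <<'E'
from h import *
c=vision.capture("side")
print('bar ends',cast(c,[240+262/4,240+262/4,240+263/4],[120+382/4,120+405/4,120+426/4],.031)[:,:2].round(4))
print('win',cast(c,240+405/4,120+379/4,.044).round(4), 'tips',cast(c,[240+206/4,240+298/4],[120+210/4,120+208/4],.151).round(4))
E
```

```text
bar ends [[0.4621 0.2704]
 [0.4603 0.2441]
 [0.4592 0.2208]]
win [[0.5399 0.24   0.044 ]] tips [[0.435  0.2441 0.151 ]
 [0.4833 0.2398 0.151 ]]
```

```bash
python3 -m handwheel '[[-0.06,[0,0.1,3],0],[-0.06,[0,0,3],0],[-0.06,[0,0,3],0],[-0.06,[0,0,2],0],[-0.06,[0,0,1],0],[-0.06,[0,0,1],0],[-0.06,[0,0,0.5],0],[-0.06,[0,0,0],0]]' 50
python3 -m handwheel '[[-0.3,[0,0,0],0],[-0.5,[0,0,0],0],[-0.7,[0,0,0],0],[-1,[0,0,0],0],[-1,[0,0,0],0],[-1,[0,0,0],0],[-1,[0,0,0],0],[-1,[0,0,0],0]]' 50
```

```text
clock: 2.9
tool_pos: [0.4599, 0.2443, 0.0163]
orientation: [3.142, -0.0, 1.572]
force: [0.7, -0.4, 0.9]
width: 0.04
finger_force: 0.0
clock: 3.7
tool_pos: [0.46, 0.2443, 0.0164]
orientation: [3.141, -0.0, 1.571]
force: [0.9, -0.4, 1.8]
width: 0.0098
finger_force: 48.7
```

```bash
python3 -m handwheel '[[-1,[0,0.07,-0.5],0],[-1,[0,0.07,-0.5],0],[-1,[0,0.04,-0.4],0],[-1,[0,0.04,-0.4],0],[-1,[0,0.07,-0.4],0],[-1,[0,0.07,-0.4],0],[-1,[0,0.2,-0.8],0],[-1,[0,0.2,-0.8],0],[-1,[0,0.2,-0.8],0],[-1,[0,0.2,-0.8],0],[-1,[0,0,0],0],[-1,[0,0,0],0]]' 70
python3 - <<'E'
from h import *
c=vision.capture("side"); cv2.imwrite('pics/s2.png',cv2.resize(c['img'][120:270,240:440],None,fx=4,fy=4,interpolation=cv2.INTER_CUBIC))
E
```

```text
clock: 4.9
tool_pos: [0.4709, 0.2442, 0.0745]
orientation: [-3.141, -0.0, 1.572]
force: [-0.6, 0.9, -1.0]
width: 0.0093
finger_force: 68.5
```

View pics/s2.png

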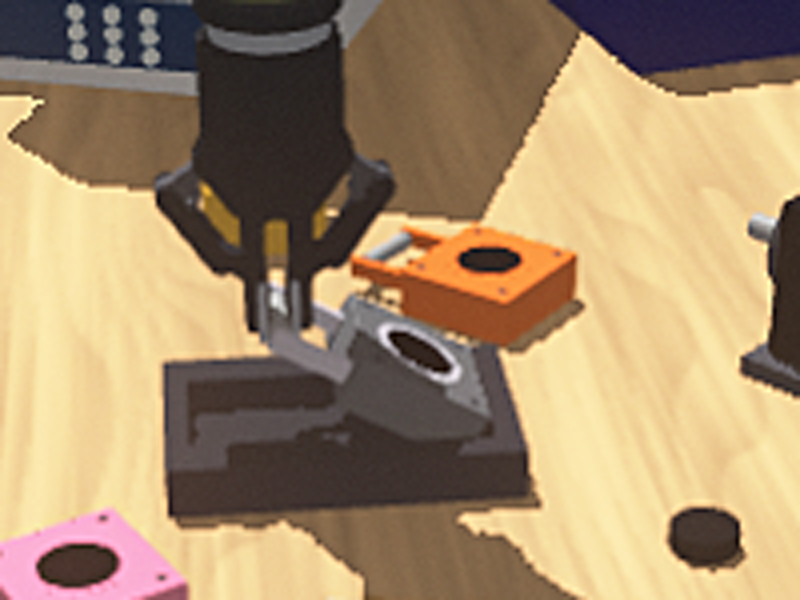

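The tilt is about 30°, with the bar held and the far edge still down in the cutout. I'll continue the lift.

```bash
python3 -m handwheel '[[-1,[0,0.5,-0.75],0],[-1,[0,0.5,-0.75],0],[-1,[0,0.6,-0.7],0],[-1,[0,0.5,-0.6],0],[-1,[0,0.45,-0.5],0],[-1,[0,0.45,-0.5],0],[-1,[0,0.5,-0.2],0],[-1,[0,0.5,-0.2],0],[-1,[0,0.6,-0.2],0],[-1,[0,0.7,-0.2],0],[-1,[0,0,-0.2],0],[-1,[0,0,-0.2],0]]' 70
python3 -m handwheel '[[-1,[0,0,-0.3],0],[-1,[0,0,-0.3],0],[-1,[0,0,-0.3],0],[-1,[0,0,-0.3],0],[-1,[0,0,-0.5],0],[-1,[0,0,-0.8],0],[-1,[0,0,-1.2],0],[-1,[0,0,-1.5],0],[-1,[0,0,-1.5],0],[-1,[0,0,-1],0],[-1,[0,0,0],0],[-1,[0,0,0],0]]' 70
python3 - <<'E'
from h import *
c=vision.capture("side"); cv2.imwrite('pics/s3.png',cv2.resize(c['img'][80:270,220:460],None,fx=3.1,fy=3.1,interpolation=cv2.INTER_CUBIC))
E
```

```text
clock: 6.15
tool_pos: [0.524, 0.244, 0.1239]
orientation: [-3.14, 0.001, 1.571]
force: [-0.1, 0.2, -3.4]
width: 0.0093
finger_force: 68.3
clock: 7.35
tool_pos: [0.5243, 0.2442, 0.2014]
orientation: [3.142, -0.0, 1.572]
force: [0.1, 0.0, -4.0]
width: 0.0091
finger_force: 68.5
```

View pics/s3.png

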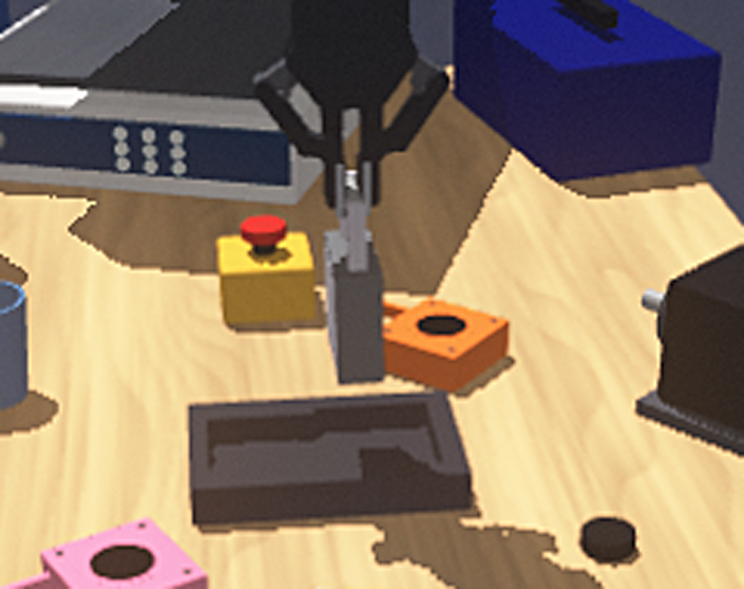

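The module hangs upright with the window towards +x. Next I'll carry it over the plate.

```bash
python3 -m handwheel '[[-1,[-1,-0.2,0],0],[-1,[-2,-0.3,0],0],[-1,[-3,-0.5,0],0],[-1,[-3,-0.5,0],0],[-1,[-3,-0.5,0],0],[-1,[-3,-0.5,0],0],[-1,[-3,-0.5,0],0],[-1,[-3,-0.5,0],0],[-1,[-2,-0.4,0],0],[-1,[-1.4,-0.3,0],0],[-1,[-0.6,0,0],0],[-1,[0,0,0],0]]' 70
python3 -m handwheel '[[-1,[0,0,1],0],[-1,[0,0,1.5],0],[-1,[0,0,1.5],0],[-1,[0,0,1.5],0],[-1,[0,0,1],0],[-1,[0,0,0.5],0],[-1,[0,0,0],0],[-1,[0,0,0],0],[-1,[0,0,0],0],[-1,[0,0,0],0]]' 70
```

```text
clock: 8.6
tool_pos: [0.4823, -0.0071, 0.2011]
orientation: [-3.141, 0.0, 1.569]
force: [-0.5, 0.2, -3.7]
width: 0.0095
finger_force: 68.6
clock: 9.6
tool_pos: [0.483, -0.0058, 0.1318]
orientation: [3.14, -0.0, 1.571]
force: [0.8, 0.8, -3.6]
width: 0.0092
finger_force: 68.6
```

```bash
python3 - <<'E'
from h import *
c=vision.capture("side"); cv2.imwrite('pics/s4.png',cv2.resize(c['img'][160:350,260:500],None,fx=3.1,fy=3.1,interpolation=cv2.INTER_CUBIC)); print(ctrl.state()['tool_pos'],ctrl.state()['force'])
E
```

```text
[ 0.48293414 -0.00579574  0.13172315] [-0.17483392  0.30305757 -3.57973782]
```

View pics/s4.png

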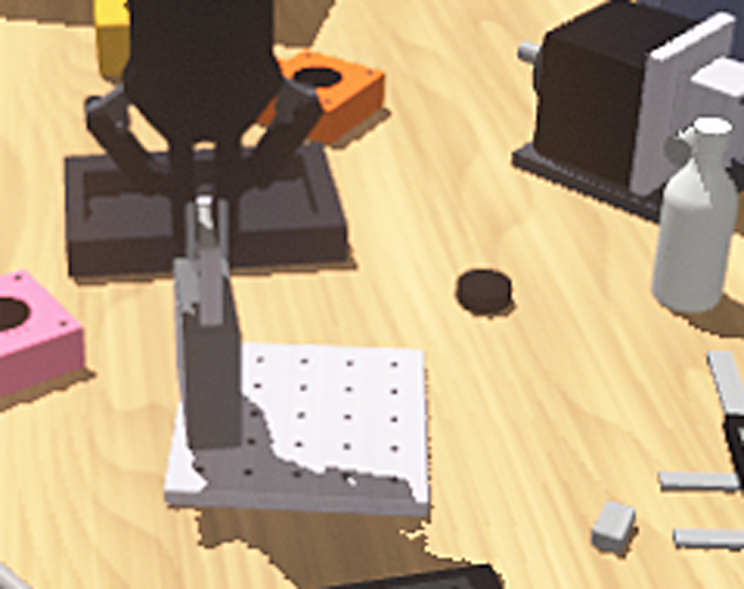

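The module hangs upright about 11 mm above the plate's near half. I'll lower it to touch.

```bash
for i in 1; do python3 -m handwheel '[[-1,[0,0,0.4],0],[-1,[0,0,0.4],0],[-1,[0,0,0.1],0],[-1,[0,0,0],0],[-1,[0,0,0],0]]' 70 | grep -E 'pos|force: '; done
python3 -m handwheel '[[-1,[0,0,0.1],0],[-1,[0,0,0],0],[-1,[0,0,0],0]]' 70 | grep -E 'pos|force: '
python3 -m handwheel '[[-1,[0,0,0.1],0],[-1,[0,0,0],0],[-1,[0,0,0],0]]' 70 | grep -E 'pos|force: '
```

```text
tool_pos: [0.4826, -0.0058, 0.1222]
force: [-0.1, 0.1, -4.3]
finger_force: 68.6
tool_pos: [0.4826, -0.0058, 0.1213]
force: [0.4, 0.6, -3.6]
finger_force: 68.6
tool_pos: [0.4831, -0.0059, 0.121]
force: [-0.4, 0.3, 6.3]
finger_force: 69.7
```

```bash
python3 -m handwheel '[[-1,[0,0.63,-0.07],0],[-1,[0,0.63,-0.03],0],[-1,[0,0.64,0.01],0],[-1,[0,0.63,0.02],0]]' 70 | grep -E 'pos|force: '
python3 -m handwheel '[[-1,[0,0.63,0.07],0],[-1,[0,0.63,0.09],0],[-1,[0,0,0],0]]' 70 | grep -E 'pos|force: '
python3 - <<'E'
from h import *
c=vision.capture("side"); cv2.imwrite('pics/s5.png',cv2.resize(c['img'][160:350,260:500],None,fx=3.1,fy=3.1,interpolation=cv2.INTER_CUBIC))
E
```

```text
tool_pos: [0.5094, -0.0059, 0.1215]
force: [0.4, -0.5, 3.2]
finger_force: 69.3
tool_pos: [0.5224, -0.0059, 0.1195]
force: [1.5, -0.8, 6.4]
finger_force: 69.8
```

View pics/s5.png

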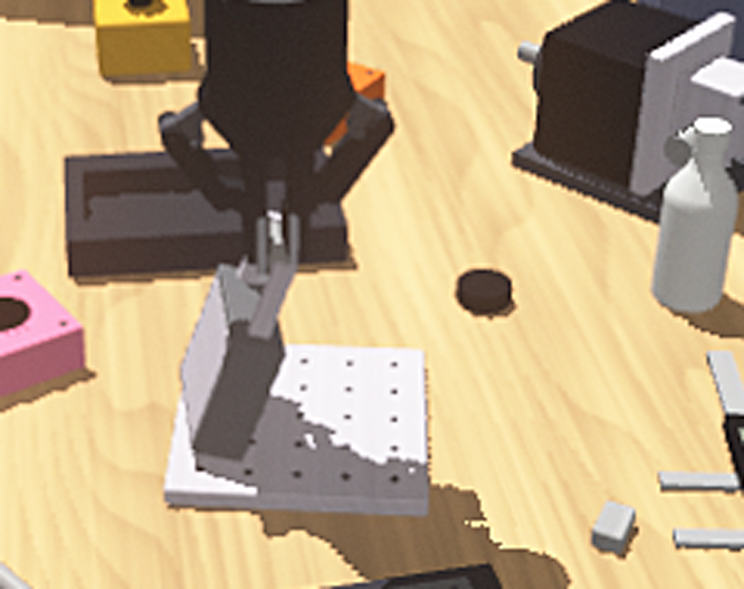

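It tilts past upright as intended, resting on its window-side edge. I'll continue the arc.

```bash
python3 -m handwheel '[[-1,[0,0.62,0.13],0],[-1,[0,0.61,0.17],0],[-1,[0,0.6,0.2],0],[-1,[0,0.59,0.22],0],[-1,[0,0.58,0.26],0],[-1,[0,0.57,0.28],0],[-1,[0,0.55,0.32],0],[-1,[0,0.53,0.34],0],[-1,[0,0.51,0.37],0],[-1,[0,0.5,0.4],0],[-1,[0,0.47,0.42],0],[-1,[0,0.45,0.45],0]]' 70 | grep -E 'pos|force: '
python3 -m handwheel '[[-1,[0,0.42,0.47],0],[-1,[0,0.4,0.49],0],[-1,[0,0.37,0.52],0],[-1,[0,0.35,0.53],0],[-1,[0,0.32,0.55],0],[-1,[0,0.29,0.56],0],[-1,[0,0.25,0.58],0],[-1,[0,0.23,0.59],0],[-1,[0,0,0],0]]' 70 | grep -E 'pos|force: '
```

```text
tool_pos: [0.5858, -0.0054, 0.083]
force: [1.5, -0.7, 1.7]
finger_force: 69.1
tool_pos: [0.612, -0.0056, 0.0398]
force: [-1.4, -0.2, -1.9]
finger_force: 68.8
```

```bash
python3 -m handwheel '[[-1,[0,0.19,0.5],0],[-1,[0,0.17,0.5],0],[-1,[0,0.13,0.5],0],[-1,[0,0.1,0.4],0],[-1,[0,0,0.2],0],[-1,[0,0,0.1],0],[-1,[0,0,0],0],[-1,[0,0,0],0]]' 70 | grep -E 'pos|force: '
python3 - <<'E'
from h import *
c=vision.capture("side"); cv2.imwrite('pics/s6.png',cv2.resize(c['img'][160:350,260:500],None,fx=3.1,fy=3.1,interpolation=cv2.INTER_CUBIC))
E
```

```text
tool_pos: [0.6188, -0.0056, 0.0191]
force: [-0.6, 0.7, -1.6]
finger_force: 68.9
```

View pics/s6.png

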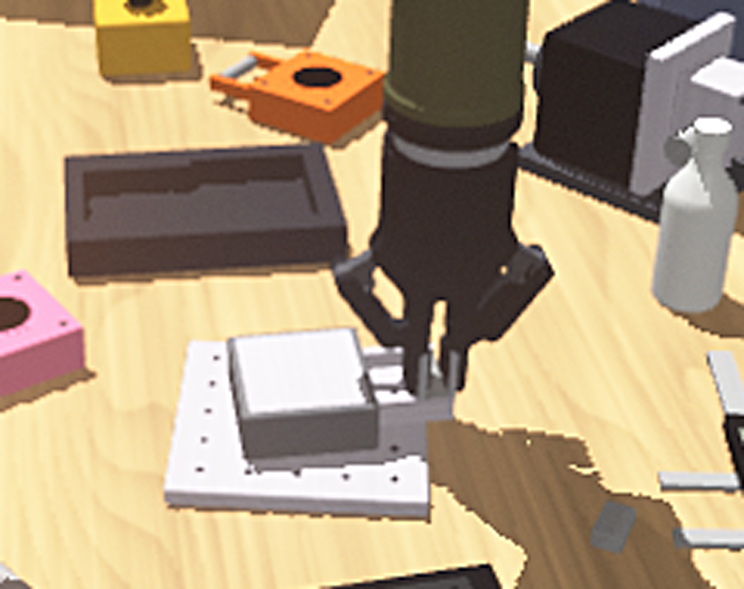

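It lies nearly flat, window down, on the plate. I'll lower the last 2 mm and check.

```bash
python3 -m handwheel '[[-1,[0,0,0.1],0],[-1,[0,0,0.1],0],[-1,[0,0,0],0],[-1,[0,0,0],0]]' 70 | grep -E 'pos|force: '
python3 -m handwheel '[[-1,[0,0,0.05],0],[-1,[0,0,0],0],[-1,[0,0,0],0]]' 70 | grep -E 'pos|force: '
```

```text
tool_pos: [0.6191, -0.0056, 0.0171]
force: [0.0, 0.9, 0.1]
finger_force: 69.0
tool_pos: [0.6192, -0.0056, 0.0168]
force: [1.3, 1.3, 4.1]
finger_force: 69.4
```

```bash
python3 -m handwheel '[[-0.7,[0,0,0],0],[-0.6,[0,0,0],0],[-0.4,[0,0,0],0],[-0.3,[0,0,0],0],[-0.3,[0,0,0],0],[-0.3,[0,0,0],0]]' 70 | grep -E 'pos|force: |width'
python3 -m handwheel '[[-0.3,[0,0,-1],0],[-0.3,[0,0,-1],0],[-0.3,[0,0,-2],0],[-0.3,[0,0,-3],0],[-0.3,[0,0,-4],0],[-0.3,[0,4,-4],0],[-0.3,[0,4,-2],0],[-0.3,[0,4,0],0],[-0.3,[0,2,0],0],[-0.3,[0,0,0],0],[-0.3,[0,0,0],0]]' | grep -E 'pos|force: |width|clock'
python3 - <<'E'
from h import *
c=vision.capture("top"); cv2.imwrite('pics/t2.png',cv2.resize(c['img'][140:270,300:500],None,fx=4,fy=4,interpolation=cv2.INTER_CUBIC))
R_=c['range_z']; vv,uu=np.mgrid[160:250,315:410]; P=cast(c,uu.ravel().astype(float),vv.ravel().astype(float))
s=(P[:,2]>.034)&(P[:,2]<.06)
q=P[s]; print(len(q),q.mean(0),q.min(0),q.max(0)); A=np.c_[q[:,:2],np.ones(len(q))]; print(np.linalg.lstsq(A,q[:,2],rcond=None)[0], np.median(q,0))
E
```

```text
tool_pos: [0.6184, -0.0058, 0.0163]
force: [-0.2, -0.0, -0.9]
width: 0.0296
finger_force: 0.0
clock: 16.85
tool_pos: [0.753, -0.0057, 0.1819]
force: [-0.8, -0.4, 0.0]
width: 0.0302
finger_force: 0.0
460 [0.54040184 0.0254056  0.0439076 ] [0.49830988 0.00911244 0.03410858] [0.62470333 0.03839729 0.04968669]
[-0.0401606  -0.01032874  0.06587288] [0.53875102 0.02527812 0.04450885]
```

View pics/t2.png

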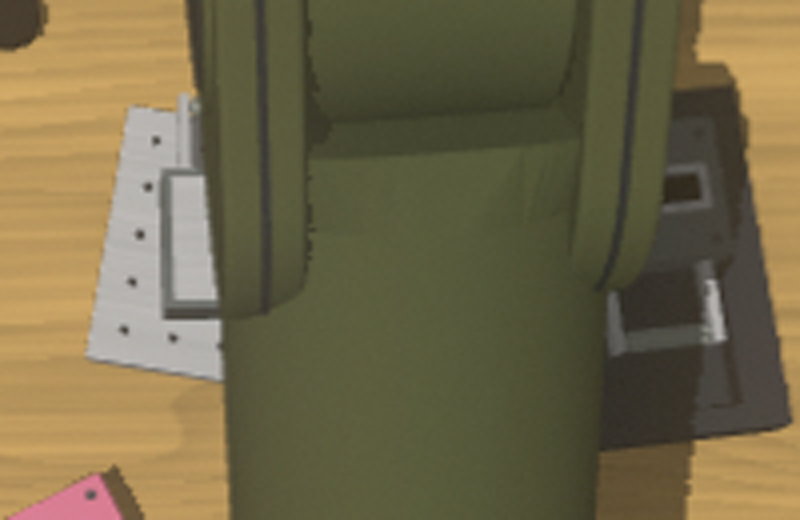

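The arm hides part of the view. The visible part of the module spans x 0.498 to about 0.579 m with its left edge at y ≈ 0.038 m, and its top is at 0.044 m. That makes it flat and centred within a few mm. The slit module is in its foam and the robot is clear, so I'll hand in.

```bash
python3 -c "
from rig import ctrl
print(ctrl.job_done())"
```

```text
the job is handed in; nothing more can be done
None
```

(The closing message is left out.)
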